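Click the test timer's thumbwheel round to its pointer, then start the test

TASK

Set the test timer: with a fingertip, flick the lobes of its thumbwheel counterclockwise (seen from above), click by click, until the lobe with the raised rib has clicked in exactly at the fixed pointer, without letting it run past. Then press the round button of the starter box fully down and let it come up again. Only touch: do not lift or shove the starter box, and leave everything else on the bench where it stands.

Things in the scene. Friction and masses are not known exactly. Their poses are not given: they have to be found in the camera images.
- timer: the test timer: a white box with a bare metal top plate, fixed to the bench, 166 mm along its own x, 124 mm along its own y, top face 52 mm above the bench. It carries a six-lobed thumbwheel that turns about a vertical axis. Origin: on the bench, under the wheel's axis; the box spans own x -64 to +102 mm and own y -62 to +62 mm. Own x points from the wheel's axis to the pointer, own z up. The unit's heading varies.
- wheel_hub (a point): point on the wheel's axis, 75 mm above the bench (top of the round hub), does not turn with the wheel. The black wheel is 104 mm over its lobes: six round upright lobes, 12 mm thick, with their centres 46 mm from the axis and 60 degrees apart, from 56 to 80 mm above the bench (4 mm above the box's top face); between them the rim of the body is 37 mm from the axis, so the gaps between lobes are 34 mm wide and open to the outside and from above.
- pointer (a point): the fixed black pointer bar on the timer's top: the end nearest the wheel, 60 mm from the axis, top edge 68 mm above the bench. 24 mm long, 5 mm wide.
- index_lobe (a point): top centre of the index lobe, the one lobe to which a raised white rib (34 x 8 mm, standing up to 78 mm above the bench) runs out from the hub; it turns with the wheel, 46 mm from the axis, 80 mm above the bench.
- wheel (a joint): angle of the thumbwheel, rad, growing counterclockwise seen from above; 0 = index lobe exactly at the pointer. The wheel has six clicks to the turn (1.047 rad apart, one lobe to the next) and starts about two to four clicks short (about -4.2 to -2.1). It is sprung: about 2.5 N at a lobe takes it out of a click; once pushed more than half a click (0.52 rad) on, it draws itself the rest of the way into the next one, and if let go earlier it springs back.
- start_top (a point): centre of the top of the round white push button (34 mm across) on the starter, a loose white box 110 x 90 x 40 mm, 0.7 kg, with a grey collar round the button; the point lies 62 mm above the bench.
- starter: the loose white starter box, 110 x 90 x 40 mm; origin at the centre of its underside, own z up; it is not to be lifted or pushed about.
- start (a joint): travel of the push button, m: 0 = up, 0.006 = fully down. Sprung: fully down takes about 5 N; it comes up again when let go.
- beaker: loose open glass beaker, 62 mm across, 85 mm tall, standing between the timer and the starter; leave alone; origin at its underside's centre
- jar: loose amber glass jar with white cap, 56 mm across, 75 mm tall, standing between the timer and the starter; leave alone; origin at its underside's centre
- meter: loose orange hand-held meter lying flat, 150 x 62 x 34 mm; leave alone; origin at its underside's centre
- driver: loose red-handled screwdriver, about 200 mm long, lying flat; leave alone; origin under its middle
- weight: loose steel ring weight, 48 mm across, 22 mm tall; leave alone; origin at its underside's centre
- basket: loose clear tube basket with six glass tubes, 76 mm across, 100 mm tall with its stem; leave alone; origin at its underside's centre
- reagent: loose white plastic bottle with black cap, 60 mm across, 150 mm tall; leave alone; origin at its underside's centre
There are look-alikes about, which are no part of the job. What is shaped like the timer but blue is not meant. Leave any red look-alike of the starter alone.

How it is judged:
By the outcome, as a careful person would: the job done as asked, in the order asked, and still so for the second after the job is handed in, with the robot touching nothing.
It also fails if it takes over 67 s, if anything falls off the work surface, if the arm or the gripper's body presses on something with over 40 N, if the wrist force passes 120 N, or if a joint passes its speed limit or range.

ROBOT

A 7-joint arm with a two-finger parallel gripper is mounted at the origin on the work surface. World frame = base frame: x ahead of the robot, y to its left, z up, the work surface at z = 0. Lengths are in m, angles in rad, forces in N, time in s.
With the tool pointing down it reaches from about 0.425 to 0.925 m from the base axis. Payload 6.8 kg.
Tool frame: the origin (TCP) lies between the finger pads; the fingertips stand 22 mm ahead of it and the grasp point (between the pads) lies 3 mm ahead of it; z points along the fingers, y is the direction in which the jaws open and shut (so a half turn about z gives the same grasp; the last joint's range is limited). The gripper opens to 88 mm and grips with 3 to 60 N. Pads are 20 mm wide; open, the fingers measure 115 mm over their backs; the gripper's body (75 mm by 178 mm) begins 61 mm behind the grasp point.
Start: joints at [-1.258, 0.477, 0.022, 1.555, -0.011, 1.109, -0.083], TCP at [0.276, 0.616, 0.245] pointing down, gripper open.
Joint ranges: [-2.96, 2.96], [-0.34, 2.1], [-1.41, 1.46], [0.24, 2.44], [-1.37, 4.51], [0.17, 1.92], [-2.96, 2.96]. Speed limits (rad/s): [2.39, 2.39, 3.14, 3.14, 3.14, 3.14, 3.14].

INTERFACE

Orientations are given as a 3x3 rotation matrix whose columns are the frame's x, y, z axes.
In Python, from rig import observe, read_camera, hand_in gives the robot as it stands.
- The arm moves only by the shell command python3 -m handwheel 'ROWS' [OPENING] [FORCE]. ROWS is JSON, a list of rows, each a list of 6 numbers: the shift along the tool's x, y, z in m, then the turn, a rotation vector about the tool's x, y, z in degrees. In form: [[tx, ty, tz, rx, ry, rz], ...]. A call has 1 to 20 rows; each row shifts and turns the commanded pose from where the row before left it, along the tool's axes as they then stand; what a row does not reach is not made up. A row lasts 1/12 s, in which the tool goes at most 41.7 mm and 7.16 degrees, less where a joint would pass 70% of its speed; a pose out of reach is approached as far as the arm can. A call with a gripper value outside its range is refused whole. OPENING is the gripper's target within -1 to 1 (shut at 1, half-way at 0, fully open at -1), set as the call begins (- or left out, the last holds). The fingers move at their own pace and stop on an object; FORCE is the grip in N (left out, the last holds). Time passes only in rows, so rows that do not move let the fingers close. It gives the time, the measured TCP pose, the force and the opening at its end, in the units of the state.
- observe(): the state, without advancing time (a new reading comes with each control period).
- read_camera(name): name is "scene" or "top" or "wrist"; returns a dict with "frame" (384x512x3 uint8, red, green, blue), "intrinsics" (3x3 intrinsics, pixels), "dist" ([k1, k2, p1, p2, k3] as OpenCV has them; the pictures are not rectified), "world_from_camera" (4x4, takes a point from camera to world coordinates). Camera axes: x right, y up, looking along -z (the intrinsics and any distortion apply to the point x, -y, -z); pixel columns grow to the right and rows downward; lengths in m; the calibration is good to about 2 mm. A picture is of the moment at which its call begins. There is no depth.
- hand_in(): hands the job in, once; it reports no verdict.
The state is a dict: "clock": time; "joints": joint angles; "joint_velocities": joint speeds; "effort": joint torques, N m; "tcp_pos": TCP position; "tool_rot": TCP orientation; "contact_force": force on the tool from outside, world axes, zero at the start; "ft_torque": the same for the moment, N m; "opening": finger opening in m.
Only numpy, scipy, OpenCV 4.12 (cv2) and the standard library are available. Lean on these libraries where they do the work, as an engineer would, in place of code of your own. Each camera call takes 0.05 s, during which the arm holds its last target.

## Working session

There is one attempt and no reset: what is moved stays moved. The work goes in short steps, Python scripts to look and compute and a shell command to move; the robot and the scene stay as the last step left them, time stands still between calls to the robot, and variables do not carry over. Pictures are saved under pics/ and viewed, and the job is handed in when it is done.

```bash
mkdir -p pics; ls
cat > h.py <<'E'
import numpy as np,cv2
from rig import observe,read_camera
def snap(n,tag):
    c=read_camera(n); cv2.imwrite(f'pics/{tag}.png',c['frame'][:,:,::-1]); np.savez(f'pics/{tag}.npz',**c); return c
def load(tag): return dict(np.load(f'pics/{tag}.npz'))
def ray(c,u,v):
    p=cv2.undistortPoints(np.array([[[u,v]]],float),c['intrinsics'],np.array(c['dist']))[0,0]
    T=np.array(c['world_from_camera']); d=T[:3,:3]@np.array([p[0],-p[1],-1]); return T[:3,3],d
def atz(c,u,v,z):
    o,d=ray(c,u,v); return o+d*(z-o[2])/d[2]
def proj(c,P):
    T=np.linalg.inv(np.array(c['world_from_camera'])); q=(T[:3,:3]@np.array(P,float).reshape(-1,3).T).T+T[:3,3]
    q=q*[1,-1,-1]; return cv2.projectPoints(q.reshape(-1,1,3),np.zeros(3),np.zeros(3),c['intrinsics'],np.array(c['dist']))[0][:,0]
def tri(obs):
    A=np.zeros((3,3));b=np.zeros(3)
    for c,u,v in obs:
        o,d=ray(c,u,v);d=d/np.linalg.norm(d);M=np.eye(3)-np.outer(d,d);A+=M;b+=M@o
    return np.linalg.solve(A,b)
E
python3 - <<'E'
from h import *
for n in ['scene','top','wrist']:
    c=snap(n,n+'0'); print(n,c['world_from_camera'])
o=observe(); print(o)
E
```

```text
pics
scene [[-0.5224668  -0.64897612  0.5530447   1.17024562]
 [ 0.85259736 -0.40546927  0.329655    0.37980773]
 [ 0.01030441  0.64375824  0.76515956  0.91269527]
 [ 0.          0.          0.          1.        ]]
top [[ 1.50623581e-02  9.78501531e-01 -2.05688791e-01  2.21445941e-01]
 [-9.99879077e-01  1.55357758e-02  6.86686539e-04 -2.28097585e-03]
 [ 3.86745878e-03  2.05653575e-01  9.78617213e-01  1.52779996e+00]
 [ 0.00000000e+00  0.00000000e+00  0.00000000e+00  1.00000000e+00]]
wrist [[ 0.41009383 -0.86847645 -0.27851699  0.19666345]
 [ 0.9120416   0.38990654  0.12709451  0.64990385]
 [-0.00178299 -0.30613975  0.95198491  0.38430243]
 [ 0.          0.          0.          1.        ]]
{'clock': 0.15, 'joints': array([-1.25809591,  0.47761456,  0.02236129,  1.55617962, -0.01147342,
        1.1093469 , -0.08309197]), 'joint_velocities': array([ 3.25469116e-05, -1.55453986e-03,  1.43598073e-03, -2.89538973e-03,
       -1.61676593e-04,  5.11702987e-06, -3.53453644e-04]), 'effort': array([ 3.14741119e-03, -5.83289659e+01,  1.53692577e+00, -2.72872657e+01,
       -5.41433017e-02,  1.44820288e-02,  9.24437904e-05]), 'tcp_pos': array([0.2755738 , 0.61571183, 0.24392134]), 'tool_rot': array([[-9.12772568e-01,  4.08467904e-01, -4.59245806e-04],
       [ 4.08468142e-01,  9.12771588e-01, -1.34374225e-03],
       [-1.29689055e-04, -1.41411834e-03, -9.99998992e-01]]), 'contact_force': array([0.20477996, 0.05788825, 0.40026957]), 'ft_torque': array([-0.02472911,  0.00303273,  0.02043257]), 'opening': 0.08773091354358697}
```

View pics/scene0.png

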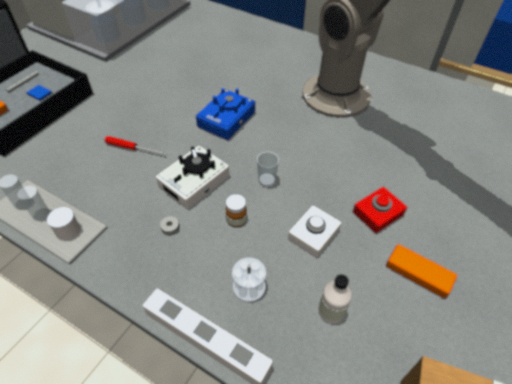

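View pics/top0.png

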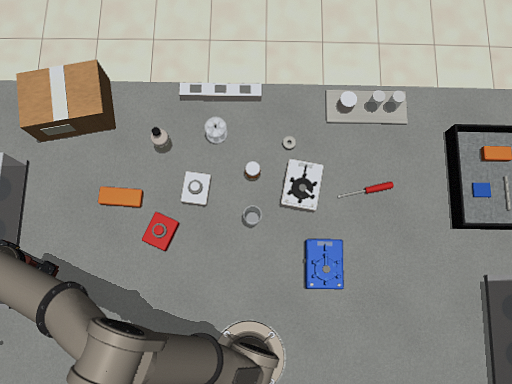

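View pics/wrist0.png

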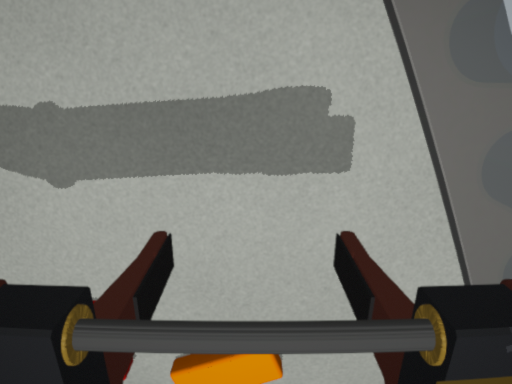

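The white timer is at top (302,186) and scene (193,173). The blue look-alike is at top (324,262). The white starter is at top (196,188) and scene (315,228), and the red look-alike is at top (160,231). The white ones fit the description, so I'll enlarge them to confirm.

Run:
```python
from h import *
t=load('top0')['frame'][:,:,::-1]; s=load('scene0')['frame'][:,:,::-1]
a=cv2.resize(t[150:220,270:340],(400,400),interpolation=cv2.INTER_CUBIC)
b=cv2.resize(s[135:215,150:240],(400,400),interpolation=cv2.INTER_CUBIC)
a2=cv2.resize(t[155:255,140:220],(320,400)[0:2],interpolation=cv2.INTER_CUBIC)[:200]
cv2.imwrite('pics/crop0.png',np.hstack([a,b]))
c=load('top0')
for n,u,v,z in [('timer',302,186,.075),('start',195,187,.062),('beaker',252,215,.04),('jar',252,170,.04)]: print(n,atz(c,u,v,z))
```

```text
timer [ 0.56742985 -0.17248355  0.075     ]
start [0.56116401 0.1922269  0.062     ]
beaker [ 0.47090359 -0.00426933  0.04      ]
jar [ 0.63051787 -0.00186469  0.04      ]
```

View pics/crop0.png

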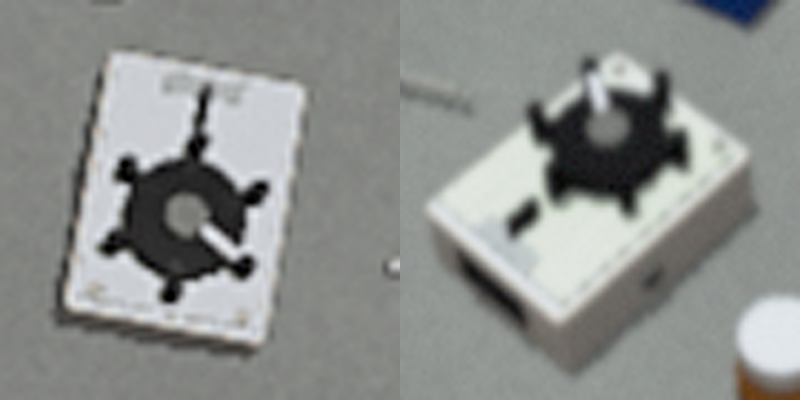

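Confirmed: the white timer has its pointer towards +x. The rib's lobe sits about 120° clockwise of it, so two clicks are needed. Next I swing the arm towards the starter to look from the wrist.

```bash
python3 -m handwheel '[[-0.04,-0.0075,0,0,0,3.6],[-0.04,-0.0075,0,0,0,3.6],[-0.04,-0.0075,0,0,0,3.6],[-0.04,-0.0075,0,0,0,3.6],[-0.04,-0.0075,0,0,0,3.6],[-0.04,-0.0075,0,0,0,3.6],[-0.04,-0.0075,0,0,0,3.6],[-0.04,-0.0075,0,0,0,3.6],[-0.04,-0.0075,0,0,0,3.6],[-0.04,-0.0075,0,0,0,3.6],[-0.04,-0.0075,0,0,0,3.6],[-0.04,-0.0075,0,0,0,3.6],[0,0,0,0,0,0],[0,0,0,0,0,0],[0,0,0,0,0,0]]'
python3 -c "
from h import *
c=snap('wrist','w1');print(c['world_from_camera'][:3,3]);o=observe();print(o['tcp_pos'],o['tool_rot'],o['joints'])
print(proj(c,[[.561,.192,.062]]))"
```

```text
clock: 1.4
tcp_pos: [0.5522, 0.2283, 0.2445]
tool_rot: [[-0.386, 0.922, -0.001], [0.922, 0.386, 0.001], [0.001, -0.0, -1.0]]
contact_force: [-0.5, 0.2, -0.6]
opening: 0.0879
[0.51789444 0.30578861 0.38506696]
[0.55187805 0.22930493 0.24444334] [[-3.87969466e-01  9.21672009e-01 -6.32916101e-04]
 [ 9.21671787e-01  3.87969860e-01  7.09889251e-04]
 [ 8.99837424e-04 -3.07925560e-04 -9.99999548e-01]] [-0.73484684  0.35756563  0.30534994  1.76406023 -0.12345722  1.03882888
  0.01358038]
[[249.62149024 208.96142729]]
```

View pics/w1.png

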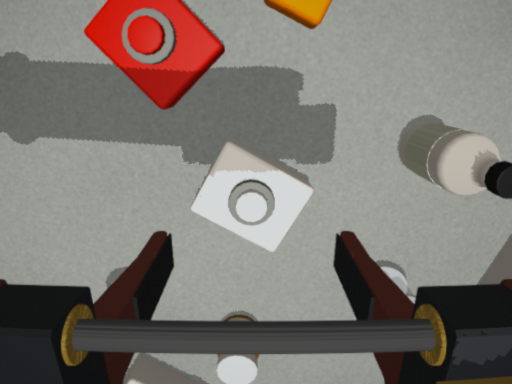

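The white starter's button is at (251,206), and the red look-alike at (148,35) is not meant. I carry on to the timer.

```bash
python3 -m handwheel '[[-0.0365,-0.0012,0,0,0,3.5],[-0.0365,-0.0012,0,0,0,3.5],[-0.0365,-0.0012,0,0,0,3.5],[-0.0365,-0.0012,0,0,0,3.5],[-0.0365,-0.0012,0,0,0,3.5],[-0.0365,-0.0012,0,0,0,3.5],[-0.0365,-0.0012,0,0,0,3.5],[-0.0365,-0.0012,0,0,0,3.5],[-0.0365,-0.0012,0,0,0,3.5],[-0.0365,-0.0012,0,0,0,3.5],[-0.0365,-0.0012,0,0,0,3.5],[0,0,0,0,0,0],[0,0,0,0,0,0],[0,0,0,0,0,0]]'
python3 -c "
from h import *
c=snap('wrist','w2');print(c['world_from_camera'][:3,3]);o=observe();print(o['tcp_pos'],o['tool_rot'],o['joints'])
cv2.imwrite('pics/w2b.png',cv2.resize(c['frame'][40:280,130:390,::-1],(780,720)[:2]) [:600])
print(proj(c,[[.567,-.172,.075]]))"
```

```text
clock: 2.62
tcp_pos: [0.576, -0.1635, 0.2443]
tool_rot: [[0.269, 0.963, -0.0], [0.963, -0.269, 0.001], [0.001, -0.0, -1.0]]
contact_force: [0.8, 0.0, 0.6]
opening: 0.0878
[ 0.59722581 -0.0826572   0.38491696]
[ 0.57618601 -0.16298083  0.24427841] [[ 2.67922117e-01  9.63440549e-01 -2.17848275e-04]
 [ 9.63439885e-01 -2.67921649e-01  1.25598176e-03]
 [ 1.15169749e-03 -5.46389009e-04 -9.99999188e-01]] [-0.25703196  0.3894746   0.56337993  1.77385555 -0.23774668  1.04673641
  0.1213599 ]
[[248.46690685 187.29723494]]
```

View pics/w2b.png

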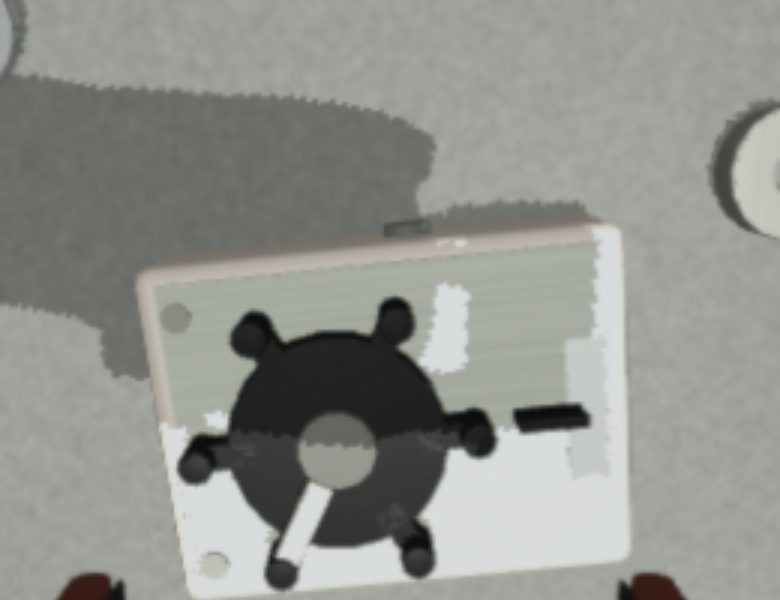

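The wrist view shows the wheel's hub at crop (337,452), the pointer on the right at about (515,418)–(590,415), and the ribbed lobe at (283,574). I'll fit the hub and heading from the lobe tops and cross-check against the other views.

```bash
python3 - <<'E'
from h import *
from scipy.optimize import least_squares
c=load('w2'); t=load('top0'); s=load('scene0'); w1=load('w1')
f=lambda p:(np.array(p)-1)/3+[130,40]
# lobes in order index, then ccw
L=[f(p) for p in [(283,574),(417,561),(480,439),(395,322),(249,336),(198,465)]]
def res(q):
    P=[[q[0]+.046*np.cos(q[2]+k*np.pi/3),q[1]+.046*np.sin(q[2]+k*np.pi/3),.080] for k in range(6)]
    return (proj(c,P)-np.array(L)).ravel()
r=least_squares(res,[.567,-.172,np.radians(-130)]); print(r.x[:2],np.degrees(r.x[2]),np.abs(r.fun).max())
print('hub w',atz(c,*f((337,452)),.075))
ht=(302.05,187.1); hs=np.array([605,130])*[90/400,80/400]+[150,135]-.4
print('hub top',atz(t,*ht,.075),'scene',atz(s,*hs,.075),'tri w+top+scene',tri([(c,*f((337,452))),(t,*ht),(s,*hs)]))
p1=atz(c,*f((515,410)),.068);p2=atz(c,*f((588,406)),.068);print('ptr',p1,p2,np.degrees(np.arctan2(*(p1-r.x[[0,1,1]])[[1,0]])))
# starter
bw=(251,207.5)
print('btn w1',atz(w1,*bw,.062),'top',atz(t,195.5,187,.062))
E
python3 - <<'E'
import sys;sys.path.insert(0,'.')
import os;os.chdir('.')
from h import *
a=load('w1')['frame'][130:270,180:330,::-1];b=load('top0')['frame'][165:215,175:225,::-1];s=load('scene0')['frame'][195:265,280:350,::-1]
cv2.imwrite('pics/cropb.png',np.hstack([cv2.resize(a,(300,280))]+[cv2.resize(x,(250,280)[:2]) if 0 else cv2.resize(x,(240,280)) for x in (b,s)]))
E
```

```text
[ 0.56061965 -0.17196387] -129.9651558424415 1.1361692883012324
hub w [ 0.56009741 -0.17326569  0.075     ]
hub top [ 0.5635966  -0.17262081  0.075     ] scene [0.43543497 0.03654216 0.075     ] tri w+top+scene [ 0.53617356 -0.07907265  0.16867486]
ptr [ 0.61941949 -0.17722977  0.068     ] [ 0.64285547 -0.18237161  0.068     ] -5.117541465107006
btn w1 [0.5616979  0.19403347 0.062     ] top [0.56119098 0.19051523 0.062     ]
```

View pics/cropb.png

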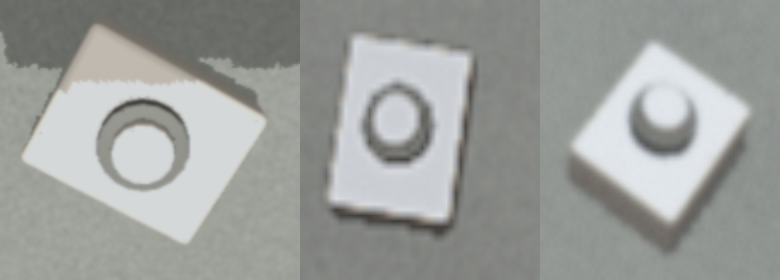

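Run:
```python
from h import *
c=load('w2'); t=load('top0'); s=load('scene0'); w1=load('w1')
f=lambda p:(np.array(p)-1)/3+[130,40]
ht=(302.05,187.1); hs=np.array([205,128])*[90/400,80/400]+[150,135]-.4
print('hub scene',atz(s,*hs,.075),'tri all',tri([(c,*f((337,452))),(t,*ht),(s,*hs)]),'w+s',tri([(c,*f((337,452))),(s,*hs)]))
h=np.array([.5615,-.1725])
for a in (-8,-10,-12):
  a=np.radians(a);d=np.array([np.cos(a),np.sin(a)])
  for r in (.06,.084): print(np.degrees(a),r,(proj(c,[[*(h+r*d),.068]])-[130,40])*3+1, proj(t,[[*(h+r*d),.068]]))
B=[(w1,250.7,203.8),(t,194.5,186.2),(s,316.7,220.8)]
print('btn tri',tri(B),[atz(k,u,v,.062)[:2] for k,u,v in B])
```

```text
hub scene [ 0.56489573 -0.17287583  0.075     ] tri all [ 0.56252561 -0.17335516  0.07400654] w+s [ 0.55984792 -0.17609503  0.06857182]
-8.0 0.06 [[521.94365444 419.07318594]] [[304.06324694 171.35885901]]
-8.0 0.084 [[594.56622146 409.71823211]] [[304.96319882 164.71428482]]
-10.0 0.06 [[522.39824671 425.16567205]] [[304.66537283 171.46064055]]
-10.0 0.084 [[595.00996153 418.27450765]] [[305.80343731 164.85599933]]
-12.000000000000002 0.06 [[522.62941999 431.25608887]] [[305.26405843 171.58261822]]
-12.000000000000002 0.084 [[595.14045387 426.81488433]] [[306.63891615 165.02580862]]
btn tri [0.56229536 0.19532391 0.0590807 ] [array([0.55986344, 0.19765692]), array([0.56394707, 0.19405713]), array([0.56393474, 0.19569089])]
```

```bash
python3 -m handwheel '[[0.021,-0.0085,0,0,0,0],[0.0207,-0.0085,0,0,0,0],[0,0,0,0,0,7],[0,0,0,0,0,7],[0,0,0,0,0,7],[0,0,0,0,0,7],[0,0,0,0,0,7],[0,0,0,0,0,7],[0,0,0,0,0,7],[0,0,0,0,0,7],[0,0,0,0,0,7],[0,0,0,0,0,7],[0,0,0,0,0,7],[0,0,0,0,0,7],[0,0,0,0,0,0],[0,0,0,0,0,0],[0,0,0,0,0,0]]' 1 20
python3 -c "
from h import *
c=snap('wrist','w3');o=observe();print(o['tcp_pos'],o['tool_rot'],o['joints'],o['opening'])
R=o['tool_rot'];print(np.degrees(np.arctan2(R[1,1],R[0,1])), proj(c,[[.5615,-.1725,.075]]+[[.5615+.046*np.cos(a),-.1725+.046*np.sin(a),.08] for a in np.radians(np.arange(-130,230,60))]), proj(c,[o['tcp_pos']+R@[x,y,.022] for x in(-.01,.01) for y in (-.0135,.0135)]))"
```

```text
clock: 4.08
tcp_pos: [0.5706, -0.1197, 0.2445]
tool_rot: [[0.986, -0.164, -0.0], [-0.164, -0.986, 0.0], [-0.0, -0.0, -1.0]]
contact_force: [0.4, 0.6, -0.3]
opening: 0.0002
[ 0.57049082 -0.12013563  0.24455038] [[ 9.86156654e-01 -1.65816311e-01 -6.52771494e-05]
 [-1.65816270e-01 -9.86156574e-01  4.19157592e-04]
 [-1.33876656e-04 -4.02531035e-04 -9.99999910e-01]] [-0.57459291  0.44681073  0.90970743  1.82420331 -0.4004617   1.06707083
 -1.25126758] 0.0006714269888450604
-99.54465970821853 [[308.29456929 176.10272945]
 [348.45857167 200.66692705]
 [353.02738893 154.03175509]
 [311.95415768 128.58375053]
 [267.59552824 153.13970115]
 [266.6241955  200.12212238]
 [306.36848137 222.34041781]] [[228.26906857 263.20435207]
 [277.33089086 263.18432809]
 [227.32666397 229.95598429]
 [278.20683527 229.93452396]]
```

View pics/w3.png

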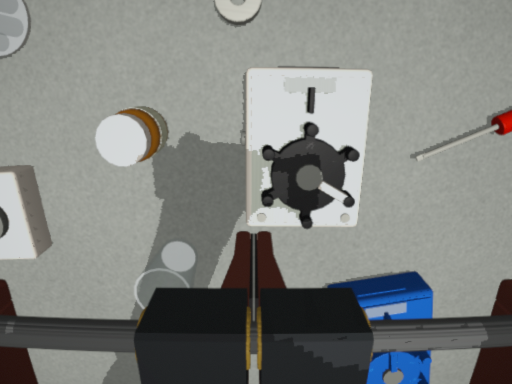

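The projected hub and lobes match the picture to about 1 px, so the estimate is good. I descend into the gap at heading 80°.

```bash
python3 -m handwheel '[[0,0.0018,0.03,0,0,0],[0,0,0.035,0,0,0],[0,0,0.035,0,0,0],[0,0,0.02,0,0,0],[0,0,0.012,0,0,0],[0,0,0.01,0,0,0],[0,0,0.01,0,0,0],[0,0,0.008,0,0,0],[0,0,0,0,0,0],[0,0,0,0,0,0],[0,0,0,0,0,0]]'
python3 -c "
from h import *
c=snap('wrist','w4');c=snap('scene','s4');o=observe();print(o['tcp_pos'],o['tool_rot'][:,1],o['contact_force'])
a=load('w4')['frame'][:,:,::-1];b=cv2.resize(load('s4')['frame'][110:240,130:270,::-1],(288,267));b=cv2.resize(b,(288,384))
cv2.imwrite('pics/v4.png',np.hstack([a,b]))"
```

```text
clock: 5.05
tcp_pos: [0.5705, -0.1231, 0.0854]
tool_rot: [[0.985, -0.17, 0.001], [-0.17, -0.985, -0.0], [0.001, -0.0, -1.0]]
contact_force: [0.6, 0.5, -0.3]
opening: 0.0004
[ 0.57048982 -0.12305059  0.08544208] [-1.70267671e-01 -9.85397832e-01 -1.79456624e-04] [-0.84453934  0.47250964  0.01218181]
```

View pics/v4.png

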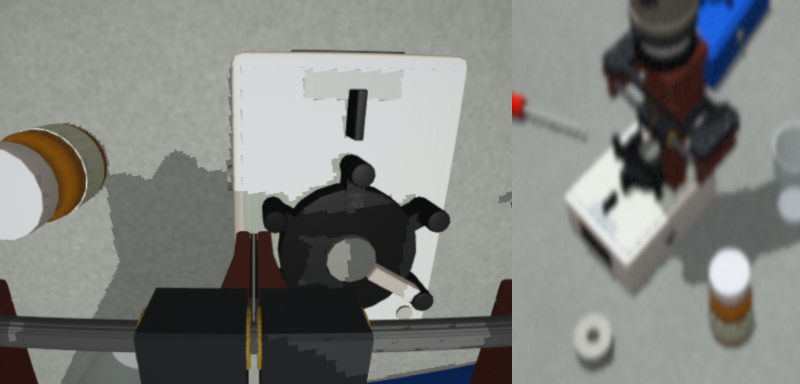

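```bash
python3 -m handwheel '[[-0.00356,0.00012,0,0,0,-4],[-0.00356,0.00012,0,0,0,-4],[-0.00356,0.00012,0,0,0,-4],[-0.00356,0.00012,0,0,0,-4],[-0.00356,0.00012,0,0,0,-4],[-0.00356,0.00012,0,0,0,-4],[-0.00356,0.00012,0,0,0,-4],[-0.00356,0.00012,0,0,0,-4],[-0.00356,0.00012,0,0,0,-4],[-0.00356,0.00012,0,0,0,-4],[-0.00356,0.00012,0,0,0,-4],[-0.00356,0.00012,0,0,0,-4],[-0.00356,0.00012,0,0,0,-4],[-0.00356,0.00012,0,0,0,-4],[-0.00356,0.00012,0,0,0,-4],[-0.00356,0.00012,0,0,0,-4],[0,0,0,0,0,0],[0,0,0,0,0,0],[0,0,0,0,0,0]]'
python3 -c "
from h import *
c=snap('wrist','w5');o=observe();d=o['tcp_pos'][:2]-[.561,-.173];print(np.hypot(*d),np.degrees(np.arctan2(d[1],d[0])),np.degrees(np.arctan2(*o['tool_rot'][1::-1,1])),o['tcp_pos'],o['contact_force'],o['joints'])"
```

```text
clock: 6.73
tcp_pos: [0.5202, -0.1432, 0.085]
tool_rot: [[0.587, 0.81, 0.001], [0.81, -0.587, 0.0], [0.0, 0.001, -1.0]]
contact_force: [-0.7, 0.7, 0.4]
opening: 0.0005
0.05060182040321204 143.75837569608524 -35.884027951893486 [ 0.52018806 -0.14308462  0.08485017] [-0.41085398  0.11135126  1.10499174] [-0.19321434  0.50507344  0.44241855  2.03254973 -0.33873884  0.67345441
 -0.15786383]
```

View pics/w5.png

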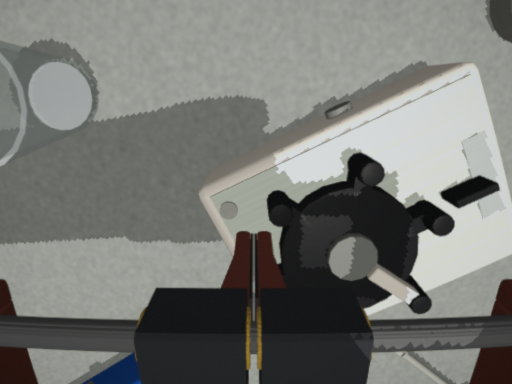

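One click is done: the ribbed lobe at (418,304) is now one position before the pointer. I check the angle, then push the second click.

```bash
cat >> h.py <<'E'
def lobes(c,px):
    for p in px:
        q=atz(c,*p,.08)[:2]-[.561,-.173]; print(p,round(np.hypot(*q),4),round(np.degrees(np.arctan2(q[1],q[0])),1))
E
python3 -c "
from h import *
lobes(load('w4'),[(364,175),(438,222),(275,222),(423,300)])
lobes(load('w5'),[(370,174),(440,224),(281,212),(420,305)])"
python3 -m handwheel '[[-0.00356,0.00012,0,0,0,-4],[-0.00356,0.00012,0,0,0,-4],[-0.00356,0.00012,0,0,0,-4],[-0.00356,0.00012,0,0,0,-4],[-0.00356,0.00012,0,0,0,-4],[-0.00356,0.00012,0,0,0,-4],[-0.00356,0.00012,0,0,0,-4],[-0.00356,0.00012,0,0,0,-4],[-0.00356,0.00012,0,0,0,-4],[-0.00356,0.00012,0,0,0,-4],[-0.00356,0.00012,0,0,0,-4],[-0.00356,0.00012,0,0,0,-4],[-0.00356,0.00012,0,0,0,-4],[-0.00356,0.00012,0,0,0,-4],[0,0,0,0,0,0],[0,0,0,0,0,0],[0,0,0,0,0,0]]'
python3 -c "
from h import *
c=snap('wrist','w6');o=observe();d=o['tcp_pos'][:2]-[.561,-.173];print(np.hypot(*d),np.degrees(np.arctan2(d[1],d[0])),np.degrees(np.arctan2(*o['tool_rot'][1::-1,1])),o['tcp_pos'],o['contact_force'],o['joints'])"
```

```text
(364, 175) 0.0453 -10.3
(438, 222) 0.0451 -70.8
(275, 222) 0.0456 50.8
(423, 300) 0.0456 -129.7
(370, 174) 0.0453 52.4
(440, 224) 0.0438 -8.1
(281, 212) 0.0472 109.2
(420, 305) 0.045 -71.5
clock: 8.2
tcp_pos: [0.5133, -0.1904, 0.0846]
tool_rot: [[-0.343, 0.939, -0.0], [0.939, 0.343, 0.0], [0.0, -0.0, -1.0]]
contact_force: [0.1, 0.2, -0.3]
opening: 0.0003
0.050810603148341696 -160.02537096704688 20.101712811751597 [ 0.51324596 -0.19035711  0.0845597 ] [-0.23762195  1.10813612  0.28989253] [ 0.09570293  0.48469217  0.18441594  2.00048593 -0.1384269   0.66837617
  0.71905089]
```

View pics/w6.png

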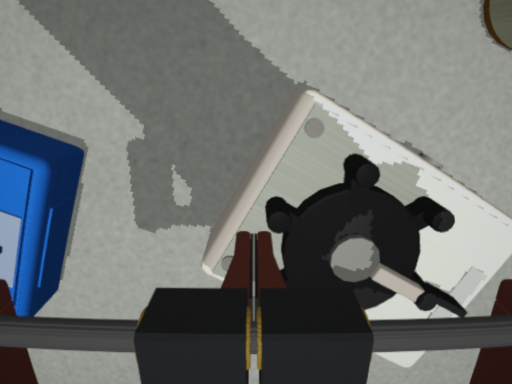

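The rib now points at the pointer bar (around 430,295), and the finger stands clear in the middle of the gap. I lift straight up and verify.

```bash
python3 -m handwheel '[[0,0,-0.01,0,0,0],[0,0,-0.02,0,0,0],[0,0,-0.03,0,0,0],[0,0,-0.035,0,0,0],[0,0,-0.03,0,0,0],[0,0,-0.02,0,0,0],[0,0,-0.01,0,0,0],[0.03,0.015,0,0,0,0],[0.03,0.015,0,0,0,0],[0,0,0,0,0,0],[0,0,0,0,0,0],[0,0,0,0,0,0]]'
python3 -c "
from h import *
c=snap('wrist','w7');o=observe();print(o['tcp_pos'],o['joints'])
cv2.imwrite('pics/w7b.png',cv2.resize(c['frame'][60:260,180:446,::-1],None,fx=3,fy=3))"
```

```text
clock: 9.25
tcp_pos: [0.5202, -0.1243, 0.2393]
tool_rot: [[-0.345, 0.939, -0.001], [0.939, 0.345, -0.0], [0.0, -0.001, -1.0]]
contact_force: [0.2, -0.4, -0.2]
opening: 0.0004
[ 0.520205   -0.12505296  0.23935669] [-0.04752095  0.252762    0.19823273  1.90670996 -0.05828483  0.98843474
  0.52776637]
```

View pics/w7b.png

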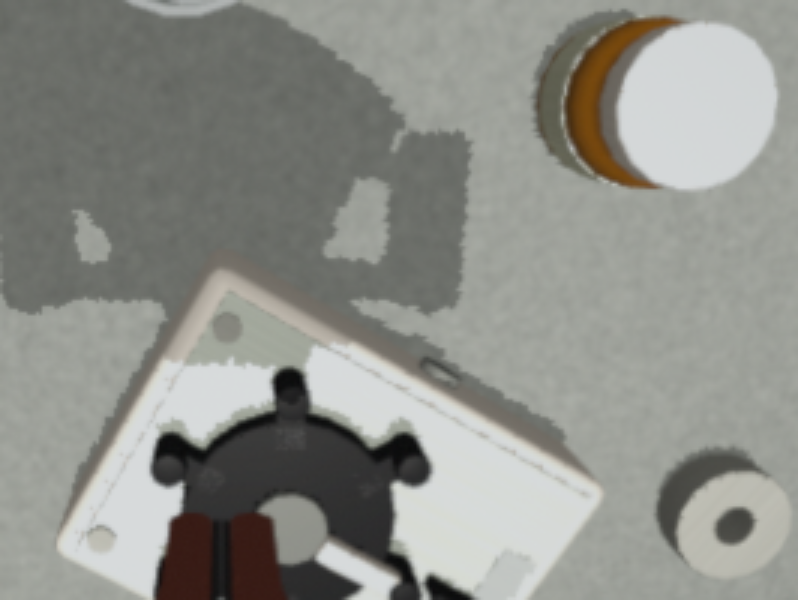

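Verified: the rib's lobe is in line with the pointer. Next is the starter.

```bash
python3 -m handwheel '[[0.0319,0.0167,0,0,0,0],[0.0319,0.0167,0,0,0,0],[0.0319,0.0167,0,0,0,0],[0.0319,0.0167,0,0,0,0],[0.0319,0.0167,0,0,0,0],[0.0319,0.0167,0,0,0,0],[0.0319,0.0167,0,0,0,0],[0.0319,0.0167,0,0,0,0],[0,0.0167,0,0,0,0],[0,0,0,0,0,0],[0,0,0,0,0,0],[0,0,0,0,0,0]]'
python3 -c "
from h import *
lobes(load('w7'),[((x-1)/3+180,(y-1)/3+60) for x,y in [(291,385),(170,465),(412,468)]])
c=snap('wrist','w8');o=observe();print(o['tcp_pos'],o['joints'],o['tool_rot'])
cv2.imwrite('pics/w8b.png',cv2.resize(c['frame'][60:260,130:390,::-1],None,fx=3,fy=3))"
```

```text
clock: 10.3
tcp_pos: [0.5736, 0.1647, 0.2392]
tool_rot: [[-0.342, 0.94, -0.001], [0.94, 0.342, -0.001], [-0.001, -0.001, -1.0]]
contact_force: [0.5, -1.1, -0.9]
opening: 0.0005
(276.6666666666667, 188.0) 0.0524 112.0
(236.33333333333334, 214.66666666666666) 0.0475 167.6
(317.0, 215.66666666666666) 0.0451 52.9
[0.57349799 0.16473537 0.23936707] [-0.43292982  0.35370906  0.06171631  1.75793759 -0.02392938  1.03184104
 -0.01375258] [[-3.41926059e-01  9.39726547e-01 -7.66469131e-04]
 [ 9.39726468e-01  3.41925057e-01 -1.19216811e-03]
 [-8.58237016e-04 -1.12790467e-03 -9.99998996e-01]]
```

View pics/w8b.png

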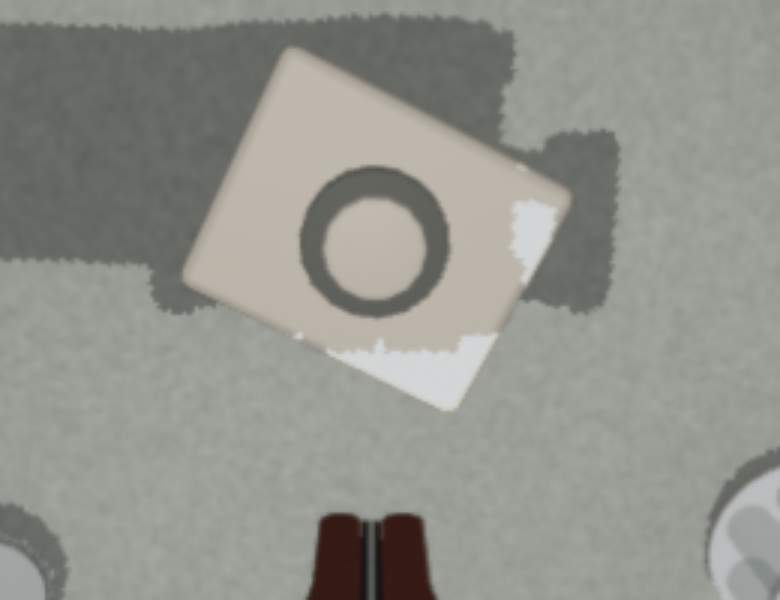

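The white starter's button top is at crop (375,248), full-frame about (254.7,142.3), and the closed fingertips show below it. I'll locate it from this view together with the first one.

```bash
python3 -c "
from h import *
w8=load('w8');w1=load('w1')
b=((375-1)/3+130,(248-1)/3+60)
print(atz(w8,*b,.062),tri([(w8,*b),(w1,250.7,203.8)]),tri([(w8,*b),(w1,250.7,203.8),(load('top0'),194.5,186.2),(load('scene0'),316.7,220.8)]))
o=observe();R=o['tool_rot']
for p in ([.5615,.196,.062],): print(R.T@(np.array(p)-o['tcp_pos']))"
```

```text
[0.56166858 0.19499153 0.062     ] [0.56228834 0.19237054 0.04582185] [0.56216212 0.19511789 0.05905827]
[ 0.03363485 -0.00038462  0.17733882]
```

```bash
python3 -m handwheel '[[0.0325,0,0,0,0,0],[0,0,0.035,0,0,0],[0,0,0.035,0,0,0],[0,0,0.035,0,0,0],[0,0,0.025,0,0,0],[0,0,0.012,0,0,0],[0,0,0.006,0,0,0],[0,0,0,0,0,0],[0,0,0,0,0,0],[0,0,0,0,0,0]]'
python3 -c "
from h import *
c=snap('wrist','w9');c=snap('scene','s9');o=observe();print(o['tcp_pos'],o['contact_force'])
a=load('w9')['frame'][:,:,::-1];b=cv2.resize(load('s9')['frame'][170:260,280:350,::-1],(288,384))
cv2.imwrite('pics/v9.png',np.hstack([a,b]))"
```

```text
clock: 11.18
tcp_pos: [0.5637, 0.198, 0.0935]
tool_rot: [[-0.345, 0.939, 0.003], [0.939, 0.345, 0.001], [0.0, 0.003, -1.0]]
contact_force: [-0.1, 0.0, 0.4]
opening: 0.0005
[0.56347053 0.19810909 0.09325112] [-0.02419241  0.69002767  0.2706845 ]
```

View pics/v9.png

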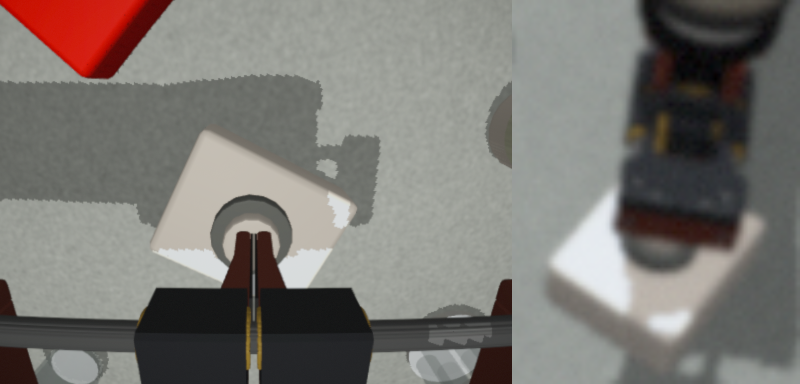

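The fingertip stands over the button, about 9 mm above it and roughly 3 mm off-centre. I correct that and press gently.

```bash
python3 -m handwheel '[[-0.003,0,0.002,0,0,0],[0,0,0.003,0,0,0],[0,0,0.002,0,0,0],[0,0,0.002,0,0,0],[0,0,0.001,0,0,0],[0,0,0.001,0,0,0],[0,0,0.001,0,0,0],[0,0,0,0,0,0],[0,0,0,0,0,0]]'
python3 -m handwheel '[[0,0,0.001,0,0,0],[0,0,0.001,0,0,0],[0,0,0,0,0,0],[0,0,0,0,0,0]]'
python3 -c "
from h import *
o=observe();print(o['tcp_pos'],o['contact_force'])"
```

```text
clock: 12.03
tcp_pos: [0.5637, 0.1948, 0.0798]
tool_rot: [[-0.345, 0.939, 0.0], [0.939, 0.345, -0.0], [-0.0, 0.0, -1.0]]
contact_force: [-0.8, -2.0, 4.8]
opening: 0.0006
clock: 12.37
tcp_pos: [0.5637, 0.1948, 0.0784]
tool_rot: [[-0.345, 0.939, 0.0], [0.939, 0.345, -0.0], [-0.0, 0.0, -1.0]]
contact_force: [-2.1, -2.2, 11.0]
opening: 0.0005
[0.56366718 0.19478843 0.07835399] [-2.05682708 -2.24193437 10.96873551]
```

```bash
python3 -m handwheel '[[0,0,0.001,0,0,0],[0,0,0,0,0,0],[0,0,0,0,0,0]]'
python3 -m handwheel '[[0,0,-0.002,0,0,0],[0,0,-0.002,0,0,0],[0,0,-0.004,0,0,0],[0,0,-0.006,0,0,0],[0,0,-0.01,0,0,0],[0,0,-0.03,0,0,0],[0,0,-0.035,0,0,0],[0,0,-0.035,0,0,0],[0,0,-0.025,0,0,0],[-0.03,0,0,0,0,0],[0,0,0,0,0,0],[0,0,0,0,0,0],[0,0,0,0,0,0]]'
python3 -c "
from h import *
c=snap('wrist','w10');c2=snap('scene','s10');c3=snap('top','t10')
a=c['frame'][:,:,::-1];b=cv2.resize(c2['frame'][130:270,140:360,::-1],(288,192));d=cv2.resize(c3['frame'][140:240,175:325,::-1],(288,192))
cv2.imwrite('pics/v10.png',np.hstack([a,np.vstack([b,d])]))
cv2.imwrite('pics/t10b.png',cv2.resize(np.hstack([load('top0')['frame'],c3['frame']])[150:220].reshape(70,-1,3)[:,list(range(270,340))+list(range(782,852))][:,:,::-1],(800,400),interpolation=cv2.INTER_CUBIC))"
```

```text
clock: 12.62
tcp_pos: [0.5637, 0.1948, 0.0782]
tool_rot: [[-0.345, 0.939, 0.0], [0.939, 0.345, 0.0], [-0.0, 0.0, -1.0]]
contact_force: [-4.1, -3.6, 17.3]
opening: 0.0003
clock: 13.7
tcp_pos: [0.5732, 0.1672, 0.2253]
tool_rot: [[-0.345, 0.939, -0.001], [0.939, 0.345, 0.0], [0.001, -0.001, -1.0]]
contact_force: [0.2, -1.0, 0.1]
opening: 0.0002
```

View pics/v10.png

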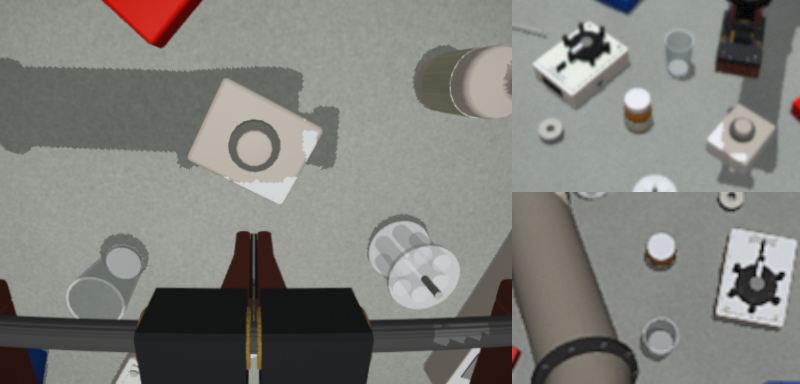

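View pics/t10b.png

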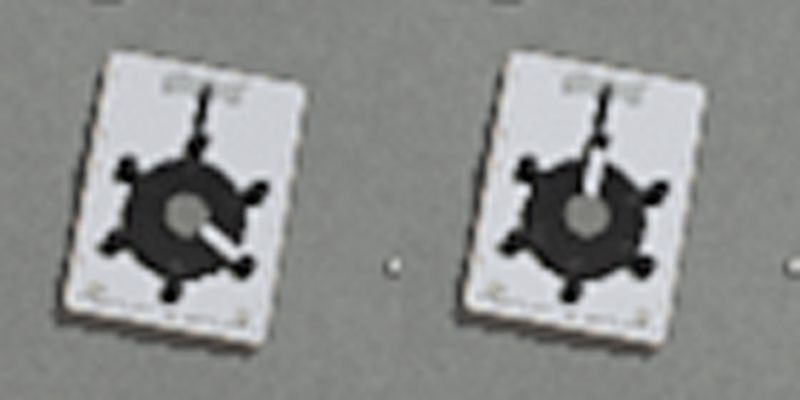

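The wheel sits with its rib on the pointer, the button is up and the arm is clear. One last check that the starter did not shift.

```bash
python3 -c "
from h import *
for t,ps in (('w8',[((x-1)/3+130,(y-1)/3+60) for x,y in [(290,47),(570,197),(183,277),(375,248)]]),('w10',[(226,79),(322,129),(188,158),(254.5,147.5)])):
  c=load(t)
  for p,z in zip(ps,[.04]*3+[.062]): print(t,atz(c,*p,z).round(4))
"
```

```text
w8 [0.5148 0.2437 0.04  ]
w8 [0.6186 0.2303 0.04  ]
w8 [0.5042 0.1598 0.04  ]
w8 [0.5617 0.195  0.062 ]
w10 [0.5161 0.2432 0.04  ]
w10 [0.6185 0.2313 0.04  ]
w10 [0.5047 0.1591 0.04  ]
w10 [0.5619 0.1953 0.062 ]
```

The starter is unmoved to about 1 mm, which is the measuring noise, and its button is back at its original position. I hand in.

```bash
python3 -c "
from rig import hand_in; print(hand_in())"
```

```text
the job is handed in; nothing more can be done
None
```

The timer is set, the starter button has been pressed and has come up again, and the job is handed in at about 14 s on the robot's clock.

- **Timer:** With the closed fingertips I pushed the white timer's thumbwheel two clicks counterclockwise and looked at it after each. The rib's lobe now lines up with the pointer in both the wrist and top views, and it had not moved by the last picture.
- **Starter:** I then pressed the white starter's button. The force rose from 5 N to 17 N while the finger hardly moved further, so it reached its end stop. The last picture shows it up again. The box corners agree before and after to about 1 mm, which is within measuring noise.
- **Rest of the bench:** The arm only touched the wheel and the button and ended clear of everything. I did not measure the other objects one by one.
- **Where checks disagreed:** The views differed by 2–4 mm on the hub and button positions. Two wrist views alone gave a button height of 46 mm, because they were taken too close together. All views combined gave 59 mm, against 62 mm in the description. My reading of the pointer's heading also differed by a few degrees from the heading fitted to the lobes.

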